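Offer a press die up to its seat

ROBOT

A 6-joint arm with a two-finger parallel gripper is mounted at the origin on the work surface. World frame = base frame: x ahead of the robot, y to its left, z up, the work surface at z = 0. Lengths are in m, angles in rad, forces in N, time in s.
With the tool pointing down it reaches from about 0.325 to 0.875 m from the base axis. Payload 4.4 kg.
Tool frame: the origin (TCP) lies midway between the tips of the shut fingers; the grasp point (between the pads) lies env.grip_depth behind it (env.grip_depth is the distance from the TCP to the grasp point, in m); z points along the fingers, y is the line along which they close (so a half turn about z gives the same grasp; the last joint's range is limited). The gripper opens to 85 mm and grips with 20 to 120 N. Pads are 22 mm wide; open, the fingers measure 114 mm over their backs; the gripper's body (76 mm by 85 mm) begins 54 mm behind the grasp point. The pads swing forward as they close: fully open they stand 13 mm farther back than shut.
Start: joints at [1.095, 0.207, 1.542, -0, 1.393, -0.15], TCP at [0.184, 0.545, 0.231] pointing down, gripper open.
Joint ranges: [-2.73, 2.73], [-0.86, 2.22], [0.23, 2.46], [-1.11, 4.25], [0.08, 2.63], [-2.82, 2.82]. Speed limits (rad/s): [2.79, 2.79, 3.14, 3.14, 3.14, 3.14].

INTERFACE

Orientations are given as a rotation vector (axis times angle).
In Python, from bench import telemetry, viewer, job_done, env gives the robot as it stands. The module is installed in compiled form; this text tells all that it offers.
- The arm moves only by the tool apply_moves, never from a script. Its argument "deltas" is a list of rows, each an object with "delta_pos": the shift along the world's x, y, z in m, a list of three; "angular": the turn, a rotation vector about the world's x, y, z in degrees, a list of three; "jaw": the finger opening in m, from 0 to 0.0854. In form: [{"delta_pos": [x, y, z], "angular": [ax, ay, az], "jaw": jaw}, ...]. A call has exactly 5 rows; each row is the pose to reach, as a shift and turn from the pose commanded when the call began; what a row does not reach only later rows make up. A row lasts 1/12 s, in which the tool goes at most 41.7 mm and 7.16 degrees, less where a joint would pass 70% of its speed; a pose out of reach is approached as far as the arm can. A call with a gripper value outside its range is refused whole. The fingers move at their own pace and stop on an object; "squeeze" is the grip in N (left out, the last holds). Time passes only in rows, so rows that repeat a pose let the fingers close, or fill a call up. It gives the time, the measured TCP pose, the force, the opening and the grip force at its end, in the units of the state.
- telemetry.state(): the state, without advancing time (a new reading comes with each control period).
- viewer.get_image(name): name is "scene" or "top" or "wrist"; returns a dict with "color" (400x640x3 uint8, red, green, blue), "intrinsics" (3x3 intrinsics, pixels), "origin" and "rotation" of the camera in the world. Camera axes: x right, y down, z forward; pixel columns grow to the right and rows downward; lengths in m; the calibration is good to about 2 mm. A picture is of the moment at which its call begins. There is no depth.
- job_done(): hands the job in; it is judged then, once.
The state is a dict: "t": time; "joints": joint angles; "joint_vel": joint speeds; "tau": joint torques, N m; "position": TCP position; "ee_rot": TCP orientation; "force": force on the tool from outside, world axes, zero at the start; "ft_torque": the same for the moment, N m; "width": finger opening in m; "grip_force": force on a finger pad.
Only numpy, scipy, OpenCV 4.12 (cv2) and the standard library are available. Lean on these libraries where they do the work, as an engineer would, in place of code of your own. Each camera call takes 0.05 s, during which the arm holds its last target. There are 200 camera calls.

TASK

Pull the upper drawer of the small green drawer unit right out to its stop and leave it out, then take the oblong brass die from it by its black grip and carry it over the timber batten to the blue die seat. Hold it there level and still, about 1 cm above the mouth of the seat's rectangular pocket, centred and with its long side along the pocket's long side, without the die ever touching the seat, so that the fitter can check the fit. Finish while still holding it in the gripper; do not knock the batten with the die, leave the round die in the drawer, and leave the other things on the table where they are.

Things in the scene. Friction and masses are not known exactly. Their poses are not given: they have to be found in the camera images.
- cab_drawer0 (a joint): how far the upper drawer is out, m: 0 shut, 0.1616 at its stop. It slides straight out along the -x axis of cab_drawer0_handle, needs about 2 N, and stays where it is left. It may start up to 15 mm out.
- cab_drawer0_handle (a point): middle of the upper drawer's steel bar handle, 152 mm above the table: a round level bar 11 mm thick, 131 mm long, its axis 35 mm in front of the drawer front, joined to it by posts 51 mm either side of the middle. x axis points into the cabinet, y along the bar, z up.
- cab: small green drawer unit with two grey drawer fronts, fixed: 235 deep (x), 300 wide (y), 190 mm high. Origin: centre of its underside; its fronts face -x
- drawer_floor (a point): centre of the upper drawer's inner floor, 105 mm above the table, 190 (x) x 258 (y) mm inside; walls stand 63 mm above it, the front 73 mm. Moves with the drawer; axes as the handle's. With the drawer at its stop the cabinet's top begins 61 mm behind this point (at +x 61 mm); all nearer the handle is open from above.
- die: the oblong die: brass plate 90 (x) x 56 (y) x 18 mm with six dark dots on top; on its middle a black upright grip 46 (x) x 20 (y) mm, up to 62 mm above the underside, to be pinched across y. 0.3 to 0.52 kg. Origin: centre of the underside; z up. Stands in the upper drawer, left or right, about 120 mm from the round die, in the half nearer the handle; rides along when the drawer is pulled.
- round_die: round steel die 72 mm across, 18 mm thick, with a red upright grip of the same size and heights as the other's: stays in the drawer. Origin: centre of the underside.
- seat_mouth (a point): centre of the mouth of the pocket in the die seat, level with the seat's top, 50 mm above the table. Blue block 160 (x) x 130 (y) x 50 mm, fixed, with a pocket 102 (x) x 68 (y) mm, 22 mm deep; steel bolt heads 3 mm high near the corners. x along the pocket's long side, z up.
- seat: the blue die seat itself: origin at the centre of its underside on the table, axes as seat_mouth.
- batten: fixed timber batten between drawer unit and seat: 340 mm long (x), 60 mm wide at the feet, 30 mm above, 100 mm high. Origin: centre of its underside; the drawer unit is on its +y side, the seat on its -y side.
- jar: amber glass jar with a steel lid, 64 mm across, 120 mm high. Origin: centre of its underside. To be left alone.
- tin: red tin, 68 mm across, 100 mm high. Origin: centre of its underside. To be left alone.
- oil: white plastic bottle with a black cap, 52 mm across, 150 mm high. Origin: centre of its underside. To be left alone.
- cup: open steel cup, 76 mm across the rim, 85 mm high. Origin: centre of its underside. To be left alone.
- scraper: flat scraper with a long handle, lying on the table. Origin: on the underside. To be left alone.
- hammer: hammer lying on the table. Origin: on the underside. To be left alone.
Mind the look-alikes: they are no part of the job. Of the things that look like the seat, the larger one is meant.

How it is judged:
By the outcome, as a careful person would: the job done as asked, in the order asked, and still so for the second after the job is handed in, while the arm keeps its last pose, push and grip.
It also fails if it takes over 53 s, if anything falls off the work surface, if the arm or the gripper's body presses on something with over 40 N, if the wrist force passes 120 N, or if a joint passes its speed limit or range.

## Working session

There is one attempt and no reset: what is moved stays moved. The work goes in short steps, Python scripts to look and compute and a tool call to move; the robot and the scene stay as the last step left them, time stands still between calls to the robot, and variables do not carry over. Pictures are saved under pics/ and viewed, at most 13 in all, crops included, and the job is handed in when it is done.

Besides the shell and the picture viewer there is one more tool, called after "Emit:" by a JSON object that holds its "api" and its "payload". apply_moves: Moves the arm, as the interface text tells. Its arguments: {"type":"object","properties":{"deltas":{"type":"array","items":{"type":"object","properties":{"delta_pos":{"type":"array","items":{"type":"number"}},"angular":{"type":"array","items":{"type":"number"}},"jaw":{"type":"number"}}}},"squeeze":{"type":"number"}},"required":["deltas"]}

```bash
mkdir -p pics
cat > h.py <<'E'
import numpy as np, cv2
from bench import telemetry, viewer, job_done, env
def grab(name, fn=None):
    d=viewer.get_image(name)
    if fn: cv2.imwrite('pics/'+fn, d['color'][:,:,::-1])
    return d
def ray(d,u,v):
    K=np.array(d['intrinsics']); r=np.array(d['rotation'])@np.linalg.inv(K)@np.array([u,v,1.0])
    return np.array(d['origin']), r
def onz(d,u,v,z):
    o,r=ray(d,u,v); return o+r*(z-o[2])/r[2]
def proj(d,p):
    K=np.array(d['intrinsics']); c=np.array(d['rotation']).T@(np.array(p)-np.array(d['origin'])); q=K@c; return q[:2]/q[2]
E
python3 - <<'E'
from h import *
import pickle
D={}
for n in ['top','scene']:
    D[n]=grab(n,n+'0.png'); print(n,D[n]['origin'],np.round(D[n]['rotation'],3).tolist(),D[n]['intrinsics'][0])
pickle.dump(D,open('d0.pkl','wb'))
s=telemetry.state(); print({k:np.round(v,3) for k,v in s.items()}, env.grip_depth)
E
```

```text
top [ 0.3231311  -0.12185014  1.36015226] [-2.148, 2.105, -0.177] [365.7593425    0.         322.55027304]
scene [1.49844358 0.77420334 0.94780542] [-1.0, -2.256, 1.242] [424.44269165   0.         319.93359247]
{'t': np.float64(0.1), 'joints': array([ 1.094,  0.207,  1.543, -0.   ,  1.393, -0.151]), 'joint_vel': array([ 0.001, -0.003, -0.003, -0.   , -0.002, -0.   ]), 'tau': array([-1.0000e-03, -3.8409e+01, -2.9255e+01, -0.0000e+00,  5.0000e-03,
        0.0000e+00]), 'position': array([0.184, 0.544, 0.23 ]), 'ee_rot': array([-5.090e-01, -3.099e+00,  3.000e-03]), 'force': array([ 0.173, -0.109,  0.342]), 'ft_torque': array([ 0.005, -0.033, -0.   ]), 'grip_force': np.float64(0.0), 'width': np.float64(0.086)} 0.0187
```

View pics/top0.png

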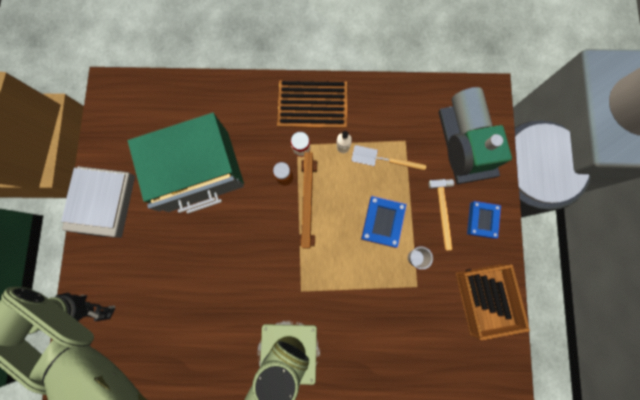

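View pics/scene0.png

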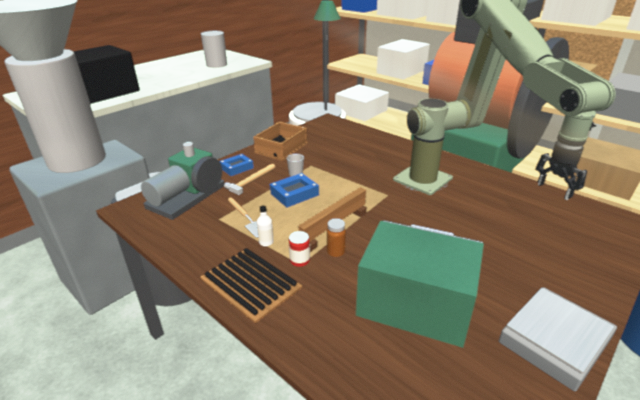

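The top view shows the drawer unit at about (185,160) with its handle at (200,203). The batten is at (307,200), the large seat at (384,222), and a smaller look-alike seat at (485,220). The scene view sees the cabinet from behind. Rotations are rotation vectors, so I'll fix the helper and measure.

```bash
sed -i 's/^from bench/from scipy.spatial.transform import Rotation as R\nfrom bench/; s/np.array(d\[.rotation.\])/R.from_rotvec(d["rotation"]).as_matrix()/g' h.py
python3 - <<'E'
from h import *
import pickle
d=pickle.load(open('d0.pkl','rb'))['top']
im=d['color']; hsv=cv2.cvtColor(im,cv2.COLOR_RGB2HSV)
def quad(m,box,z,name):
    k=np.zeros(m.shape,np.uint8); x0,y0,x1,y1=box; k[y0:y1,x0:x1]=m[y0:y1,x0:x1].astype(np.uint8)
    c=max(cv2.findContours(k,cv2.RETR_EXTERNAL,cv2.CHAIN_APPROX_NONE)[0],key=cv2.contourArea)
    w=np.array([onz(d,*(p[0]),z)[:2] for p in c],np.float32)
    r=cv2.minAreaRect(w); print(name,np.round(r[0],4),np.round(r[1],4),round(r[2],2),'n',len(c)); print(np.round(cv2.boxPoints(r),3).tolist())
H,S,V=cv2.split(hsv)
quad((H>95)&(H<125)&(S>120)&(V>80),(350,180,420,260),.05,'seat')
g=(H>65)&(H<95)&(S>100)
quad(g&(V>85),(110,100,260,220),.19,'cab')
print('green V',np.percentile(V[g&(np.indices(V.shape)[1]<260)],[5,25,50,75,95]))
crop=im[90:240,110:260]; cv2.imwrite('pics/c1.png',cv2.resize(crop[:,:,::-1],(600,600),interpolation=cv2.INTER_CUBIC))
crop=im[120:270,280:430]; cv2.imwrite('pics/c2.png',cv2.resize(crop[:,:,::-1],(600,600),interpolation=cv2.INTER_CUBIC))
print('base px',proj(d,[0,0,0]))
o=d['origin']
# tool check
print('tcp px',proj(d,telemetry.state()['position']))
E
```

```text
seat [ 0.4676 -0.3299] [0.1278 0.1576] 77.61 n 165
[[0.37700000405311584, -0.375], [0.531000018119812, -0.4090000092983246], [0.5580000281333923, -0.2840000092983246], [0.40400001406669617, -0.25099998712539673]]
cab [0.6564 0.369 ] [0.2176 0.2983] 20.27 n 287
[[0.503000020980835, 0.47099998593330383], [0.6060000061988831, 0.19099999964237213], [0.8100000023841858, 0.2669999897480011], [0.7070000171661377, 0.546999990940094]]
green V [ 41.  44. 121. 124. 126.]
base px [288.3591444  353.41733882]
tcp px [101.55093762 303.25868101]
```

View pics/c1.png

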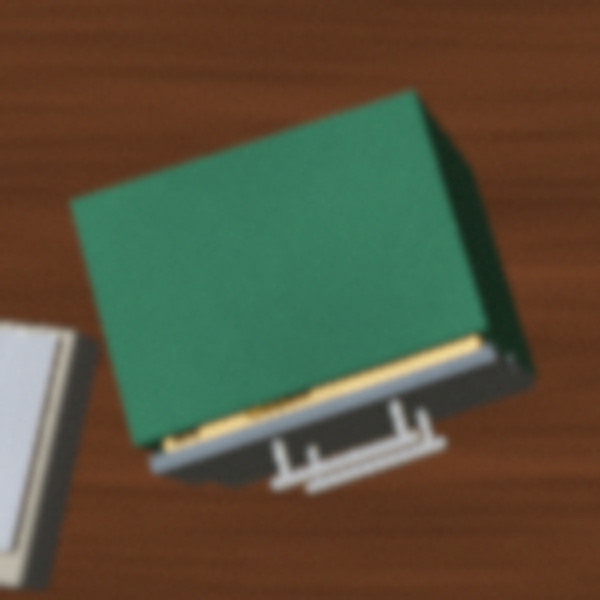

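View pics/c2.png

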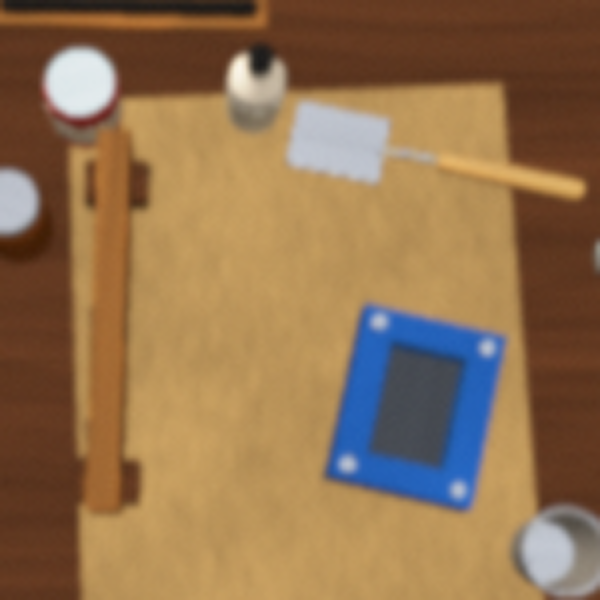

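The crop shows the upper handle bar from about (272,488) to (410,437), which is (178,212) to (212.5,199) in full-image pixels. The drawer is slightly ajar. The seat pocket is centred at crop (417,405), which is (384.3,221.3).

Run:
```python
from h import *
import pickle
d=pickle.load(open('d0.pkl','rb'))['top']
im=d['color']; H,S,V=cv2.split(cv2.cvtColor(im,cv2.COLOR_RGB2HSV))
a=onz(d,110+272/4,90+487/4,.152);b=onz(d,110+408/4,90+439/4,.152)
print('handle',a,b,(a+b)/2,np.linalg.norm(a-b),np.degrees(np.arctan2(*(a-b)[1::-1]))-90)
pk=[(d_[0]/4+280,d_[1]/4+120) for d_ in [(390,343),(466,355),(443,467),(370,455)]]
print('pocket corners',[np.round(onz(d,*p,.05)[:2],3) for p in pk], np.mean([onz(d,*p,.05)[:2] for p in pk],0))
print('batten top',[np.round(onz(d,280+u/4,120+v/4,.1)[:2],3) for u,v in [(98,130),(130,130),(120,512),(85,512)]])
print('drawer front top far/near edge',[np.round(onz(d,110+u/4,90+v/4,.178)[:2],3) for u,v in [(150,462),(490,347),(158,440),(487,330)]])
s=telemetry.state(); print(np.round(R.from_rotvec(s['ee_rot']).as_matrix(),3))
d=grab('wrist'); print(d['origin']-s['position'])
```

```text
handle [0.47382645 0.37148497 0.152     ] [0.51664986 0.26079886 0.152     ] [0.49523816 0.31614192 0.152     ] 0.11868133398993595 21.15098092819541
pocket corners [array([ 0.523, -0.308]), array([ 0.513, -0.377]), array([ 0.412, -0.355]), array([ 0.422, -0.29 ])] [ 0.46757901 -0.33240966]
batten top [array([ 0.703, -0.041]), array([ 0.703, -0.07 ]), array([ 0.365, -0.07 ]), array([ 0.364, -0.04 ])]
drawer front top far/near edge [array([0.489, 0.463]), array([0.591, 0.19 ]), array([0.508, 0.458]), array([0.606, 0.194])]
[[-0.947  0.32  -0.001]
 [ 0.32   0.947 -0.002]
 [ 0.    -0.002 -1.   ]]
[-0.07205682  0.0241948   0.14380769]
```

Emit:
{"api": "apply_moves", "payload": {"deltas": [{"delta_pos":[0.032,-0.024,0.01],"angular":[0,0,-6],"jaw":0.06},{"delta_pos":[0.064,-0.047,0.02],"angular":[0,0,-12],"jaw":0.06},{"delta_pos":[0.096,-0.071,0.03],"angular":[0,0,-18],"jaw":0.06},{"delta_pos":[0.128,-0.094,0.03],"angular":[0,0,-24],"jaw":0.06},{"delta_pos":[0.16,-0.118,0.03],"angular":[0,0,-30],"jaw":0.06}], "squeeze": 40}}

```text
t: 0.57
position: [0.3454, 0.4259, 0.2621]
ee_rot: [1.301, 2.859, 0.003]
force: [0.9, 0.7, -0.6]
width: 0.0602
grip_force: 0.0
```

Emit:
{"api": "apply_moves", "payload": {"deltas": [{"delta_pos":[0.03,-0.022,0],"angular":[0,0,-5],"jaw":0.03},{"delta_pos":[0.06,-0.044,0],"angular":[0,0,-10],"jaw":0.03},{"delta_pos":[0.09,-0.066,0],"angular":[0,0,-15],"jaw":0.03},{"delta_pos":[0.12,-0.088,0],"angular":[0,0,-20],"jaw":0.03},{"delta_pos":[0.147,-0.11,-0.01],"angular":[0,0,-21],"jaw":0.03}]}}

```text
t: 0.98
position: [0.4938, 0.3158, 0.2532]
ee_rot: [1.798, 2.574, 0.006]
force: [0.9, 1.1, 0.0]
width: 0.0301
grip_force: 0.0
```

Run:
```python
from h import *
d=grab('wrist','w1.png'); s=telemetry.state()
print(s['position'],s['width'],np.round(s['joints'],2),d['origin'])
M=R.from_rotvec(s['ee_rot']).as_matrix(); print(np.round(M,3))
print('tcp px',proj(d,s['position']),'handle est',proj(d,[.495,.316,.152]))
```

```text
[0.49721096 0.31053147 0.24950314] 0.030394757890056308 [ 0.41  0.22  1.49 -0.01  1.43  0.07] [0.46658538 0.38623997 0.39699497]
[[-0.34   0.94   0.003]
 [ 0.94   0.34  -0.005]
 [-0.005  0.002 -1.   ]]
tcp px [314.52093329 269.89180212] handle est [312.16045347 201.4478071 ]
```

View pics/w1.png

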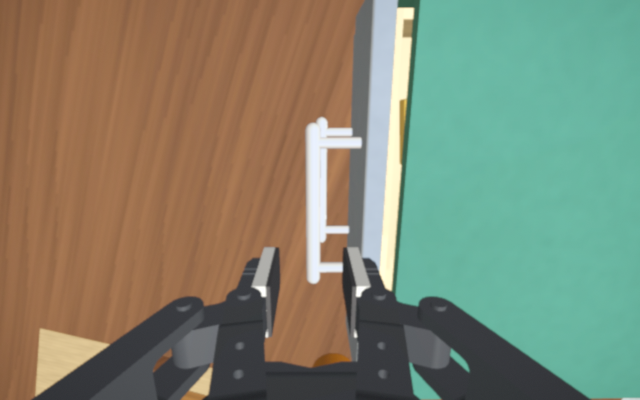

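The wrist view shows the upper bar from (313,127) to (313,280), centred at (313,203). That agrees with my estimate, which projects to (312,201). The fingers are aligned across the bar, so I'll go down.

Emit:
{"api": "apply_moves", "payload": {"deltas": [{"delta_pos":[0,0,0],"angular":[0,0,0],"jaw":0.026},{"delta_pos":[0,0,-0.02],"angular":[0,0,0],"jaw":0.026},{"delta_pos":[0,0,-0.04],"angular":[0,0,0],"jaw":0.026},{"delta_pos":[0,0,-0.06],"angular":[0,0,0],"jaw":0.026},{"delta_pos":[0,0,-0.06],"angular":[0,0,0],"jaw":0.026}]}}

```text
t: 1.45
position: [0.487, 0.316, 0.1863]
ee_rot: [-1.79, -2.575, 0.013]
force: [-0.4, -0.6, -1.2]
width: 0.0259
grip_force: 0.0
```

Run:
```python
from h import *
d=grab('wrist'); s=telemetry.state()
print(s['position'],s['width']); M=R.from_rotvec(s['ee_rot']).as_matrix(); print(np.round(M,3))
im=d['color'];H,S,V=cv2.split(cv2.cvtColor(im,cv2.COLOR_RGB2HSV))
m=((S<40)&(V>195)).astype(np.uint8); m[:,:280]=0;m[:,345:]=0
n,l,st,c=cv2.connectedComponentsWithStats(m)
for i in range(1,n):
    if st[i,4]>300: print(st[i],c[i],onz(d,*c[i],.152))
h=np.array([.495,.316]); e=s['position'][:2]-h; print('off along caby,cabx',e@M[:2,0],e@M[:2,1])
```

```text
[0.48819236 0.31657302 0.18853564] 0.025654751901102453
[[-0.349  0.937 -0.006]
 [ 0.937  0.349 -0.002]
 [-0.    -0.007 -1.   ]]
[ 318  125   27  218 4188] [329.00787966 228.97803247] [0.49491105 0.32285641 0.152     ]
off along caby,cabx 0.002910803908560906 -0.006180440695460093
```

Run:
```python
from h import *
d=grab('wrist'); s=telemetry.state()
print(s['position'],np.round(s['joint_vel'],3)); M=R.from_rotvec(s['ee_rot']).as_matrix()
im=d['color'];H,S,V=cv2.split(cv2.cvtColor(im,cv2.COLOR_RGB2HSV))
m=((S<40)&(V>195))
for r in (190,200,210,220,230):
    x=np.where(m[r,300:345])[0]+300; w=onz(d,(x[0]+min(x[-1],x[0]+40))/2,r,.152)[:2]-s['position'][:2]
    print(r,x[0],x[-1],len(x),'bar rel TCP along cabx',w@M[:2,1])
```

```text
[0.48969152 0.31715279 0.19059479] [-0.003 -0.023 -0.047 -0.001 -0.006  0.001]
190 317 338 22 bar rel TCP along cabx 0.007211213746002254
200 316 337 22 bar rel TCP along cabx 0.006720862326694458
210 316 337 22 bar rel TCP along cabx 0.006800720934636742
220 316 337 22 bar rel TCP along cabx 0.006882116234086607
230 316 336 21 bar rel TCP along cabx 0.00666968022542125
```

Emit:
{"api": "apply_moves", "payload": {"deltas": [{"delta_pos":[0.005,0.002,0],"angular":[0,0,0],"jaw":0.026},{"delta_pos":[0.005,0.002,-0.02],"angular":[0,0,0],"jaw":0.026},{"delta_pos":[0.005,0.002,-0.04],"angular":[0,0,0],"jaw":0.026},{"delta_pos":[0.005,0.002,-0.057],"angular":[0,0,0],"jaw":0.026},{"delta_pos":[0.005,0.002,-0.057],"angular":[0,0,0],"jaw":0.026}]}}

```text
t: 1.97
position: [0.499, 0.3204, 0.137]
ee_rot: [1.792, 2.576, 0.01]
force: [0.4, -0.2, 0.9]
width: 0.0263
grip_force: 0.0
```

Emit:
{"api": "apply_moves", "payload": {"deltas": [{"delta_pos":[0,0,0],"angular":[0,0,0],"jaw":0.005},{"delta_pos":[0,0,0],"angular":[0,0,0],"jaw":0.005},{"delta_pos":[0,0,0],"angular":[0,0,0],"jaw":0.005},{"delta_pos":[0,0,0],"angular":[0,0,0],"jaw":0.005},{"delta_pos":[0,0,0],"angular":[0,0,0],"jaw":0.005}], "squeeze": 40}}

```text
t: 2.38
position: [0.4976, 0.3198, 0.1367]
ee_rot: [1.793, 2.577, 0.007]
force: [0.1, 0.5, 6.4]
width: 0.0097
grip_force: 39.2
```

Emit:
{"api": "apply_moves", "payload": {"deltas": [{"delta_pos":[-0.008,-0.003,0],"angular":[0,0,0],"jaw":0.005},{"delta_pos":[-0.019,-0.007,0],"angular":[0,0,0],"jaw":0.005},{"delta_pos":[-0.033,-0.012,0],"angular":[0,0,0],"jaw":0.005},{"delta_pos":[-0.047,-0.0175,0],"angular":[0,0,0],"jaw":0.005},{"delta_pos":[-0.061,-0.0225,0],"angular":[0,0,0],"jaw":0.005}]}}

```text
t: 2.8
position: [0.4363, 0.2971, 0.1366]
ee_rot: [1.793, 2.577, 0.008]
force: [1.2, 1.9, 7.3]
width: 0.0092
grip_force: 40.4
```

Emit:
{"api": "apply_moves", "payload": {"deltas": [{"delta_pos":[-0.014,-0.005,0],"angular":[0,0,0],"jaw":0.005},{"delta_pos":[-0.028,-0.01,0],"angular":[0,0,0],"jaw":0.005},{"delta_pos":[-0.042,-0.0155,0],"angular":[0,0,0],"jaw":0.005},{"delta_pos":[-0.056,-0.021,0],"angular":[0,0,0],"jaw":0.005},{"delta_pos":[-0.066,-0.0245,0],"angular":[0,0,0],"jaw":0.005}]}}

```text
t: 3.22
position: [0.3696, 0.2725, 0.1366]
ee_rot: [1.793, 2.577, 0.007]
force: [0.7, 1.6, 8.4]
width: 0.0097
grip_force: 40.5
```

Emit:
{"api": "apply_moves", "payload": {"deltas": [{"delta_pos":[-0.003,-0.001,0],"angular":[0,0,0],"jaw":0.005},{"delta_pos":[-0.006,-0.002,0],"angular":[0,0,0],"jaw":0.005},{"delta_pos":[-0.009,-0.0035,0],"angular":[0,0,0],"jaw":0.005},{"delta_pos":[-0.011,-0.004,0],"angular":[0,0,0],"jaw":0.005},{"delta_pos":[-0.011,-0.004,0],"angular":[0,0,0],"jaw":0.005}]}}

```text
t: 3.63
position: [0.3591, 0.2686, 0.1366]
ee_rot: [1.793, 2.577, 0.006]
force: [-1.2, -0.3, 9.0]
width: 0.0095
grip_force: 40.7
```

Emit:
{"api": "apply_moves", "payload": {"deltas": [{"delta_pos":[-0.002,-0.0007,0],"angular":[0,0,0],"jaw":0.005},{"delta_pos":[-0.004,-0.0015,0],"angular":[0,0,0],"jaw":0.005},{"delta_pos":[-0.006,-0.0022,0],"angular":[0,0,0],"jaw":0.005},{"delta_pos":[-0.008,-0.003,0],"angular":[0,0,0],"jaw":0.005},{"delta_pos":[-0.008,-0.003,0],"angular":[0,0,0],"jaw":0.005}]}}

```text
t: 4.05
position: [0.3517, 0.2659, 0.1366]
ee_rot: [1.793, 2.577, 0.009]
force: [-0.2, 1.4, 7.9]
width: 0.0092
grip_force: 40.5
```

Emit:
{"api": "apply_moves", "payload": {"deltas": [{"delta_pos":[-0.0015,-0.0005,0],"angular":[0,0,0],"jaw":0.005},{"delta_pos":[-0.003,-0.001,0],"angular":[0,0,0],"jaw":0.005},{"delta_pos":[-0.0045,-0.0017,0],"angular":[0,0,0],"jaw":0.005},{"delta_pos":[-0.006,-0.0022,0],"angular":[0,0,0],"jaw":0.005},{"delta_pos":[-0.006,-0.0022,0],"angular":[0,0,0],"jaw":0.005}]}}

```text
t: 4.47
position: [0.3518, 0.2659, 0.1368]
ee_rot: [1.789, 2.569, 0.029]
force: [18.0, 8.5, -11.6]
width: 0.0092
grip_force: 39.1
```

The 18 N reaction and no further travel show the drawer is at its stop. Next I release the handle and rise.

Emit:
{"api": "apply_moves", "payload": {"deltas": [{"delta_pos":[0.005,0.0018,0],"angular":[0,0,0],"jaw":0.026},{"delta_pos":[0.005,0.0018,0],"angular":[0,0,0],"jaw":0.026},{"delta_pos":[0.005,0.0018,0.02],"angular":[0,0,0],"jaw":0.026},{"delta_pos":[0.005,0.0018,0.05],"angular":[0,0,0],"jaw":0.026},{"delta_pos":[0.005,0.0018,0.085],"angular":[0,0,0],"jaw":0.026}]}}

```text
t: 4.88
position: [0.3459, 0.2628, 0.2174]
ee_rot: [-1.792, -2.575, 0.012]
force: [1.0, 0.4, -0.1]
width: 0.0263
grip_force: 0.0
```

Emit:
{"api": "apply_moves", "payload": {"deltas": [{"delta_pos":[0.01,0.004,0.04],"angular":[0,0,0],"jaw":0.06},{"delta_pos":[0.02,0.008,0.08],"angular":[0,0,0],"jaw":0.06},{"delta_pos":[0.03,0.011,0.12],"angular":[0,0,0],"jaw":0.06},{"delta_pos":[0.03,0.011,0.13],"angular":[0,0,0],"jaw":0.06},{"delta_pos":[0.03,0.011,0.13],"angular":[0,0,0],"jaw":0.06}]}}

```text
t: 5.3
position: [0.3803, 0.2759, 0.3532]
ee_rot: [1.792, 2.576, 0.009]
force: [-0.6, 0.5, -0.1]
width: 0.0602
grip_force: 0.0
```

Run:
```python
from h import *
import pickle
d=grab('wrist','w2.png'); s=telemetry.state(); t=grab('top','t2.png')
pickle.dump((d,t,s),open('d2.pkl','wb'))
print(s['position'],s['force'],d['origin'])
```

```text
[0.37887283 0.27530917 0.3500067 ] [ 0.91273609  0.65380049 -0.5338101 ] [0.35253876 0.34610232 0.49707357]
```

View pics/w2.png

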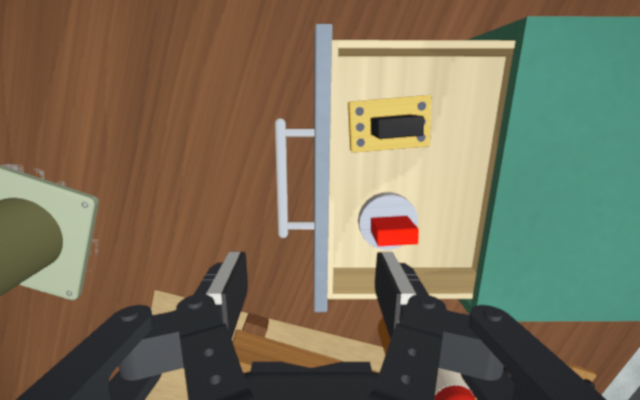

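The wrist view shows the brass die at (391,124) with its black grip top near (398,126). Its long side is nearly along the cabinet's x axis. The round die is at (390,222).

```bash
cat > die.py <<'E'
from h import *
def comp(m,box):
    k=np.zeros(m.shape,np.uint8); x0,y0,x1,y1=box; k[y0:y1,x0:x1]=m[y0:y1,x0:x1]
    return max(cv2.findContours(k,cv2.RETR_EXTERNAL,cv2.CHAIN_APPROX_NONE)[0],key=cv2.contourArea)
def rect(d,c,z):
    r=cv2.minAreaRect(np.array([onz(d,*p[0],z)[:2] for p in c],np.float32)); b=cv2.boxPoints(r)
    e=max((b[1]-b[0],b[2]-b[1]),key=np.linalg.norm); return np.round(r[0],4),np.round(r[1],4),round(float(np.degrees(np.arctan2(e[1],e[0]))%180),2)
E
python3 - <<'E'
from die import *
import pickle
d,t,s=pickle.load(open('d2.pkl','rb'))
H,S,V=cv2.split(cv2.cvtColor(d['color'],cv2.COLOR_RGB2HSV))
print('brass hsv',H[105,380],S[105,380],V[105,380],'wood',H[180,400],S[180,400],V[180,400])
box=(338,85,445,160)
br=(S>115)&(V>120)|(V<60)
print('plate',rect(d,comp(br,box),.123))
bk=V<60
k=comp(bk,(365,105,440,150)); print('grip',rect(d,k,.167),cv2.boundingRect(k))
bright=(V>25)&(V<60)
print('V across grip',V[112:142:2,398])
M=R.from_rotvec(s['ee_rot']).as_matrix(); print(np.degrees(np.arctan2(M[1,1],M[0,1])))
# drawer front outer edge, for check
for p in [(318,25),(318,308)]: print(onz(d,*p,.178))
H,S,V=cv2.split(cv2.cvtColor(t['color'],cv2.COLOR_RGB2HSV))
cv2.imwrite('pics/c3.png',cv2.resize(t['color'][90:290,100:300,::-1],(600,600),interpolation=cv2.INTER_CUBIC))
E
```

```text
brass hsv 24 131 228 wood 22 59 238
plate (array([0.4463, 0.3535]), array([0.0899, 0.0549]), 24.84)
grip (array([0.4429, 0.3534]), array([0.0485, 0.0192]), 24.57) (372, 116, 50, 22)
V across grip [231 193  59  49  59  59  58  57  57  57  57  56  66 207 231]
20.336604446249524
[0.33932421 0.40791662 0.178     ]
[0.44063713 0.13904864 0.178     ]
```

Emit:
{"api": "apply_moves", "payload": {"deltas": [{"delta_pos":[0.005,0.006,-0.005],"angular":[0,0,-7],"jaw":0.06},{"delta_pos":[0.01,0.012,-0.01],"angular":[0,0,-14],"jaw":0.06},{"delta_pos":[0.015,0.018,-0.015],"angular":[0,0,-21],"jaw":0.06},{"delta_pos":[0.022,0.024,-0.02],"angular":[0,0,-28],"jaw":0.06},{"delta_pos":[0.03,0.032,-0.025],"angular":[0,0,-35],"jaw":0.06}]}}

```text
t: 5.82
position: [0.4068, 0.3064, 0.3202]
ee_rot: [-2.491, -1.912, 0.012]
force: [0.3, -0.1, 0.6]
width: 0.06
grip_force: 0.0
```

Emit:
{"api": "apply_moves", "payload": {"deltas": [{"delta_pos":[0.008,0.01,-0.01],"angular":[0,0,-7],"jaw":0.05},{"delta_pos":[0.016,0.02,-0.02],"angular":[0,0,-14],"jaw":0.05},{"delta_pos":[0.024,0.03,-0.03],"angular":[0,0,-21],"jaw":0.05},{"delta_pos":[0.03,0.038,-0.04],"angular":[0,0,-28],"jaw":0.05},{"delta_pos":[0.036,0.046,-0.05],"angular":[0,0,-35],"jaw":0.05}]}}

```text
t: 6.23
position: [0.4428, 0.3525, 0.2697]
ee_rot: [2.951, 1.074, -0.012]
force: [-0.1, 0.1, 0.5]
width: 0.0498
grip_force: 0.0
```

Emit:
{"api": "apply_moves", "payload": {"deltas": [{"delta_pos":[0,0,-0.01],"angular":[0,0,-6],"jaw":0.045},{"delta_pos":[0,0,-0.02],"angular":[0,0,-12],"jaw":0.045},{"delta_pos":[0,0,-0.03],"angular":[0,0,-15.3],"jaw":0.045},{"delta_pos":[0,0,-0.04],"angular":[0,0,-15.3],"jaw":0.045},{"delta_pos":[0,0,-0.04],"angular":[0,0,-15.3],"jaw":0.045}]}}

```text
t: 6.65
position: [0.4416, 0.3515, 0.2287]
ee_rot: [3.063, 0.683, -0.016]
force: [-0.6, -0.4, -0.1]
width: 0.045
grip_force: 0.0
```

Run:
```python
from die import *
d=grab('wrist','w3.png'); s=telemetry.state()
M=R.from_rotvec(s['ee_rot']).as_matrix(); print(s['position'],'toolz',M[:,2],'tool y yaw',np.degrees(np.arctan2(M[1,1],M[0,1])),np.round(s['joints'],2))
print('expected die px',proj(d,[.445,.3535,.123]),proj(d,[.445,.3535,.167]))
```

```text
[0.44258654 0.35198928 0.23054707] toolz [-0.00656763 -0.00379521 -0.99997123] tool y yaw -64.87848452264578 [ 0.52  0.19  1.56 -0.    1.4   1.65]
expected die px [310.01873659 193.18500815] [309.9963038  211.78356465]
```

View pics/w3.png

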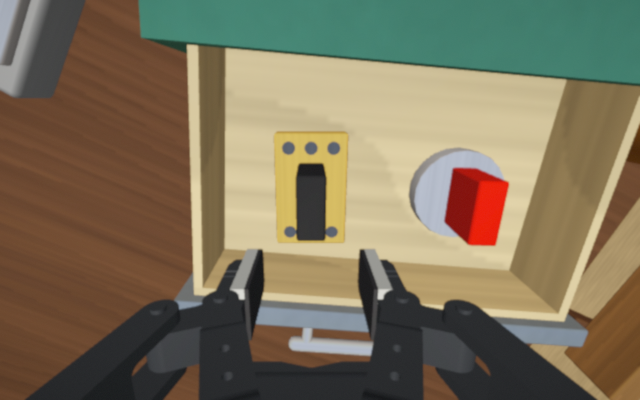

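The wrist view shows the die's plate centred at (311,187) and the grip top at (311,208), upright between the open fingers. I'll shift about 4 mm outward and go down.

Emit:
{"api": "apply_moves", "payload": {"deltas": [{"delta_pos":[0.004,0.002,-0.02],"angular":[0,0,0],"jaw":0.045},{"delta_pos":[0.004,0.002,-0.045],"angular":[0,0,0],"jaw":0.045},{"delta_pos":[0.004,0.002,-0.07],"angular":[0,0,0],"jaw":0.045},{"delta_pos":[0.004,0.002,-0.088],"angular":[0,0,0],"jaw":0.045},{"delta_pos":[0.004,0.002,-0.096],"angular":[0,0,0],"jaw":0.045}]}}

```text
t: 7.12
position: [0.4469, 0.3541, 0.1351]
ee_rot: [3.065, 0.682, -0.009]
force: [0.3, 0.2, -1.3]
width: 0.0447
grip_force: 0.0
```

Emit:
{"api": "apply_moves", "payload": {"deltas": [{"delta_pos":[0,0,0],"angular":[0,0,0],"jaw":0.045},{"delta_pos":[0,0,0],"angular":[0,0,0],"jaw":0.012},{"delta_pos":[0,0,0],"angular":[0,0,0],"jaw":0.012},{"delta_pos":[0,0,0],"angular":[0,0,0],"jaw":0.012},{"delta_pos":[0,0,0],"angular":[0,0,0],"jaw":0.012}], "squeeze": 60}}

```text
t: 7.53
position: [0.4504, 0.3559, 0.1403]
ee_rot: [-3.066, -0.681, -0.006]
force: [0.1, -1.2, 1.3]
width: 0.0191
grip_force: 60.6
```

Run:
```python
from h import *
for i in range(3):
    s=telemetry.state(); M=R.from_rotvec(s['ee_rot']).as_matrix(); print(s['t'],s['position'],s['joint_vel'].round(3),s['force'],M[:,2].round(4)); viewer.get_image('wrist')
```

```text
7.5333 [0.45039472 0.35592493 0.14027619] [ 0.    -0.001  0.001 -0.001 -0.     0.   ] [ 0.1337197  -1.1651411   1.25099611] [ 0.0034  0.0016 -1.    ]
7.5833 [0.45038772 0.35589948 0.14024942] [-0.001  0.001 -0.     0.002 -0.001  0.001] [ 0.99891117 -1.31010356  4.01067625] [ 0.0034  0.0016 -1.    ]
7.6333 [0.45038109 0.35592735 0.14025256] [-0.    -0.001 -0.     0.002  0.    -0.   ] [ 0.99805671 -1.69012916  5.74607737] [ 0.0034  0.0017 -1.    ]
```

The grasp is about 8 mm below the grip's top, so I'll regrip a little lower.

Emit:
{"api": "apply_moves", "payload": {"deltas": [{"delta_pos":[0,0,0],"angular":[0,0,0],"jaw":0.035},{"delta_pos":[0,0,-0.003],"angular":[0,0,0],"jaw":0.035},{"delta_pos":[0,0,-0.006],"angular":[0,0,0],"jaw":0.035},{"delta_pos":[0,0,-0.008],"angular":[0,0,0],"jaw":0.035},{"delta_pos":[0,0,-0.008],"angular":[0,0,0],"jaw":0.035}]}}

```text
t: 8.1
position: [0.4481, 0.3549, 0.1289]
ee_rot: [3.066, 0.681, -0.004]
force: [0.3, -0.5, -0.4]
width: 0.0353
grip_force: 0.0
```

Emit:
{"api": "apply_moves", "payload": {"deltas": [{"delta_pos":[0,0,0],"angular":[0,0,0],"jaw":0.012},{"delta_pos":[0,0,0],"angular":[0,0,0],"jaw":0.012},{"delta_pos":[0,0,0],"angular":[0,0,0],"jaw":0.012},{"delta_pos":[0,0,0],"angular":[0,0,0],"jaw":0.012},{"delta_pos":[0,0,0],"angular":[0,0,0],"jaw":0.012}], "squeeze": 70}}

```text
t: 8.52
position: [0.4488, 0.3552, 0.1299]
ee_rot: [3.067, 0.681, -0.001]
force: [-0.3, 0.5, -2.5]
width: 0.0189
grip_force: 68.6
```

Emit:
{"api": "apply_moves", "payload": {"deltas": [{"delta_pos":[0,0,0.01],"angular":[0,0,0],"jaw":0.012},{"delta_pos":[0,0,0.03],"angular":[0,0,0],"jaw":0.012},{"delta_pos":[0,0,0.06],"angular":[0,0,0],"jaw":0.012},{"delta_pos":[0,0,0.09],"angular":[0,0,0],"jaw":0.012},{"delta_pos":[0,0,0.12],"angular":[0,0,0],"jaw":0.012}]}}

```text
t: 8.93
position: [0.4484, 0.3551, 0.2516]
ee_rot: [3.067, 0.681, -0.002]
force: [1.3, 1.0, -3.3]
width: 0.0196
grip_force: 68.4
```

Run:
```python
from h import *
d=grab('wrist','w4.png'); s=telemetry.state(); M=R.from_rotvec(s['ee_rot']).as_matrix()
print(s['position'],s['force'],s['width'],s['joints'].round(2),M.round(4).tolist())
```

```text
[0.4519736  0.35723132 0.25984869] [1.61470835 0.62386484 1.8925601 ] 0.019159593288042804 [0.52 0.18 1.51 0.   1.44 1.65] [[0.9059, 0.4233, 0.0107], [0.4233, -0.906, 0.0063], [0.0124, -0.0012, -0.9999]]
```

View pics/w4.png

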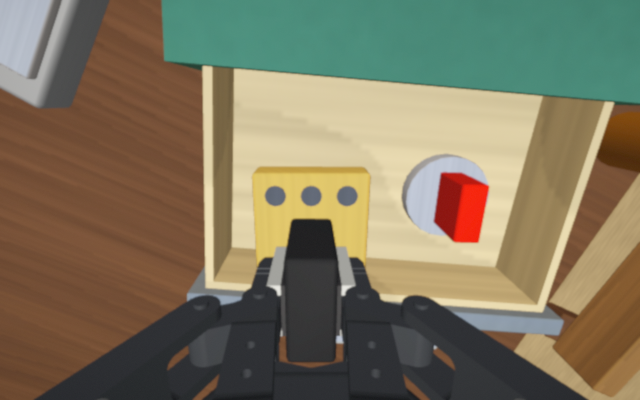

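The wrist view shows the die held in the jaws with its front edge at rows 168–176, columns 253–370, and the round die still in the drawer. I'll carry it over the batten at height.

Emit:
{"api": "apply_moves", "payload": {"deltas": [{"delta_pos":[0,-0.02,0],"angular":[0,0,-1],"jaw":0.012},{"delta_pos":[0,-0.05,0],"angular":[0,0,-3],"jaw":0.012},{"delta_pos":[0,-0.085,0],"angular":[0,0,-5],"jaw":0.012},{"delta_pos":[0,-0.12,0],"angular":[0,0,-7],"jaw":0.012},{"delta_pos":[0,-0.155,0],"angular":[0,0,-9],"jaw":0.012}]}}

```text
t: 9.4
position: [0.4484, 0.1991, 0.2504]
ee_rot: [3.111, 0.437, 0.0]
force: [0.6, -0.1, -3.3]
width: 0.0191
grip_force: 68.8
```

Emit:
{"api": "apply_moves", "payload": {"deltas": [{"delta_pos":[0.002,-0.035,0],"angular":[0,0,-2],"jaw":0.012},{"delta_pos":[0.004,-0.07,0],"angular":[0,0,-4],"jaw":0.012},{"delta_pos":[0.006,-0.105,0],"angular":[0,0,-6],"jaw":0.012},{"delta_pos":[0.008,-0.14,0],"angular":[0,0,-8],"jaw":0.012},{"delta_pos":[0.01,-0.175,0],"angular":[0,0,-10],"jaw":0.012}]}}

```text
t: 9.82
position: [0.4586, 0.0239, 0.2506]
ee_rot: [-3.137, -0.163, -0.001]
force: [0.3, -0.6, -3.2]
width: 0.0194
grip_force: 68.9
```

Emit:
{"api": "apply_moves", "payload": {"deltas": [{"delta_pos":[0.002,-0.035,0],"angular":[0,0,-2],"jaw":0.012},{"delta_pos":[0.004,-0.07,0],"angular":[0,0,-4],"jaw":0.012},{"delta_pos":[0.006,-0.105,0],"angular":[0,0,-6],"jaw":0.012},{"delta_pos":[0.008,-0.14,0],"angular":[0,0,-8],"jaw":0.012},{"delta_pos":[0.01,-0.175,0],"angular":[0,0,-10],"jaw":0.012}]}}

```text
t: 10.23
position: [0.4687, -0.1512, 0.2505]
ee_rot: [-3.14, 0.112, -0.001]
force: [1.5, -0.0, -2.7]
width: 0.0191
grip_force: 68.9
```

Emit:
{"api": "apply_moves", "payload": {"deltas": [{"delta_pos":[0,-0.03,0],"angular":[0,0,-2],"jaw":0.012},{"delta_pos":[0,-0.055,0],"angular":[0,0,-4],"jaw":0.012},{"delta_pos":[0,-0.075,0],"angular":[0,0,-6],"jaw":0.012},{"delta_pos":[0,-0.085,0],"angular":[0,0,-8],"jaw":0.012},{"delta_pos":[0,-0.085,0],"angular":[0,0,-8],"jaw":0.012}]}}

```text
t: 10.65
position: [0.4688, -0.2364, 0.2503]
ee_rot: [3.123, -0.333, 0.0]
force: [0.5, -0.7, -3.2]
width: 0.019
grip_force: 68.9
```

Run:
```python
from h import *
import time
s=telemetry.state(); print(s['position'],s['joint_vel'].round(3))
for i in range(5): d=viewer.get_image('wrist')
d=grab('wrist','w5.png'); s=telemetry.state(); M=R.from_rotvec(s['ee_rot']).as_matrix()
print(s['t'],s['position'],s['joint_vel'].round(3),s['width'],s['joints'].round(2),M.round(4).tolist(),'yaw x',np.degrees(np.arctan2(M[1,0],M[0,0])))
print('seat px',proj(d,[.4676,-.331,.05]))
```

```text
[ 0.46881211 -0.23641184  0.25026641] [ 0.044 -0.02   0.028  0.033  0.022 -0.025]
10.95 [ 0.4691559  -0.23325017  0.25031228] [-0.001  0.001 -0.004 -0.002 -0.001 -0.   ] 0.0189237854654319 [-0.63  0.08  1.64  0.    1.42  1.15] [[0.9787, -0.2053, -0.0], [-0.2053, -0.9787, 0.0004], [-0.0001, -0.0004, -1.0]] yaw x -11.846907050213234
seat px [401.97506905 156.54203114]
```

View pics/w5.png

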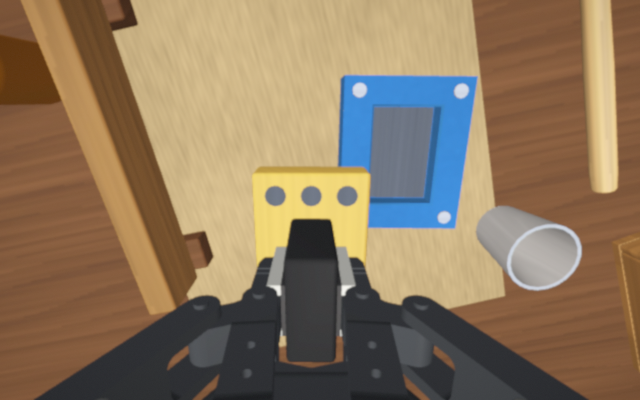

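The wrist view shows the seat pocket mouth with corners near (373,106), (440,107) and (430,203). My estimate projects to (402,157). The die is level at columns 253–370. I'll measure the seat and the held die precisely from this frame.

Run:
```python
from die import *
d=grab('wrist'); t=grab('top'); s=telemetry.state(); M=R.from_rotvec(s['ee_rot']).as_matrix(); P=s['position']
H,S,V=cv2.split(cv2.cvtColor(d['color'],cv2.COLOR_RGB2HSV))
blue=(H>95)&(H<125)&(S>120); print('V profile row150',V[150,355:372:2],V[150,424:470:2], 'col400',V[92:112:2,400],V[192:212:2,400])
bb=blue&(V>165)
def W(u,v,z): return onz(d,u,v,z)[:2]
def fit(pts):
    vx,vy,x,y=cv2.fitLine(np.array(pts,np.float32),cv2.DIST_HUBER,0,.01,.01).ravel(); return np.array([x,y]),np.degrees(np.arctan2(vy,vx))
z=.05; L=[];Rr=[];T=[];B=[];OR=[];OT=[]
for v in range(112,160):
    x=np.where(~bb[v,350:440])[0]+350; x=x[x>360]; L.append(W(x[0]-.5,v,z))
for v in range(115,190):
    x=np.where(bb[v,405:470])[0]+405; Rr.append(W(x[0]-.5,v,z)); OR.append(W(x[-1]+.5,v,z))
for u in range(380,430):
    y=np.where(~bb[85:150,u])[0]+85; T.append(W(u,y[0]-.5,z)); y=np.where(bb[170:240,u])[0]+170; B.append(W(u,y[0]-.5,z)); y=np.where(bb[60:100,u])[0]+60; OT.append(W(u,y[0]-.5,z))
for n,p in dict(L=L,R=Rr,T=T,B=B,OR=OR,OT=OT).items(): print(n,*fit(p))
for a in np.radians([-11.5,-12.4]):
    ex=np.array([np.cos(a),np.sin(a)]); ey=np.array([-ex[1],ex[0]])
    m=lambda p,e: np.median(np.array(p)@e)
    x=(m(T,ex)+m(B,ex))/2; y=(m(L,ey)+m(Rr,ey))/2
    print('pocket',m(T,ex)-m(B,ex),m(L,ey)-m(Rr,ey),'centre',x*ex+y*ey,'outer-based',(m(OT,ex)-.08)*ex+(m(OR,ey)+.065)*ey)
# die in tool frame
br=((H>18)&(H<32)&(S>115)&(V>150))
k=comp(br,(240,160,380,235)); zt=P[2]-.007
pts=[]
print('V col 340 rows160-185',V[160:186:2,330],S[160:186:2,330])
for v in (190,200,210,220):
    x=np.where(br[v,235:400])[0]+235; a=onz(d,x[0]-.5,v,zt)-P; b=onz(d,x[-1]+.5,v,zt)-P; print('die sides in tool y',a@M[:,1],b@M[:,1])
```

```text
V profile row150 [218 217 217 216 215 216 216 205 152] [131 134 161 154 147 149 192 208 216 216 216 216 215 215 216 217 219 219
 217 216 216 195 210] col400 [216 216 216 217 217 216 198 193 138 131] [132 133 144 155 138 161 206 217 218 218]
L [ 0.4996417  -0.30381942] -12.172296
R [ 0.46579635 -0.3587382 ] -11.556047
T [ 0.51625985 -0.34395334] 76.71514
B [ 0.42128456 -0.33166218] 87.487915
OR [ 0.45837805 -0.3962303 ] -12.303633
OT [ 0.5459895 -0.3436145] 76.570625
pocket 0.09453734113355172 0.06025146755376748 centre [ 0.47152316 -0.32883687] outer-based [ 0.46645203 -0.33153439]
pocket 0.09436106302883907 0.06032541481726228 centre [ 0.47158381 -0.32855831] outer-based [ 0.46655255 -0.33147459]
V col 340 rows160-185 [208 208 206 196 184 187 203 236 241 241 241 241 241] [ 87  87  88 111 158 160 156 142 131 126 126 127 127]
die sides in tool y -0.027750180409904752 0.0278672814228639
die sides in tool y -0.02801288302420683 0.02764578175410515
die sides in tool y -0.02779607409356823 0.02742009342992985
die sides in tool y -0.028064229524310032 0.02719009650224938
```

Run:
```python
from die import *
d=grab('wrist'); s=telemetry.state(); M=R.from_rotvec(s['ee_rot']).as_matrix(); P=s['position']; print(P, s['joint_vel'].round(3))
g=cv2.cvtColor(d['color'],cv2.COLOR_RGB2HSV)
for u in (280,300,320,340):
    V=g[:,u,2].astype(float); S=g[:,u,1].astype(float)
    i=172+np.argmax(np.diff(V[168:182]))-4+.5; j=160+np.argmax(np.diff(S[160:172]))+.5
    a=onz(d,u,i,P[2]-.007)-P; b=onz(d,u,j,P[2]-.025)-P; print(u,i,j,'front top x',a@M[:,0],'front bottom x',b@M[:,0])
C=np.array([.4668,-.3314,.05]); print('seat centre rel tcp',C-P,'tool x yaw',np.degrees(np.arctan2(M[1,0],M[0,0])))
```

```text
[ 0.4691877  -0.23382541  0.25038231] [-0.004  0.003 -0.004 -0.001  0.     0.001]
280 172.5 166.5 front top x 0.04278828345312184 front bottom x 0.04214069980138939
300 172.5 166.5 front top x 0.04278165088586829 front bottom x 0.04213323488618224
320 172.5 166.5 front top x 0.04277501865839819 front bottom x 0.042125770351317385
340 172.5 166.5 front top x 0.04276838677068563 front bottom x 0.04211830619676567
seat centre rel tcp [-0.0023877  -0.09757459 -0.20038231] tool x yaw -11.887208438711083
```

Emit:
{"api": "apply_moves", "payload": {"deltas": [{"delta_pos":[0,-0.03,0],"angular":[0,0,-0.6],"jaw":0.012},{"delta_pos":[0,-0.06,0],"angular":[0,0,-0.6],"jaw":0.012},{"delta_pos":[0,-0.085,0],"angular":[0,0,-0.6],"jaw":0.012},{"delta_pos":[0,-0.098,0],"angular":[0,0,-0.6],"jaw":0.012},{"delta_pos":[0,-0.098,0],"angular":[0,0,-0.6],"jaw":0.012}]}}

```text
t: 11.52
position: [0.4689, -0.3351, 0.2502]
ee_rot: [3.121, -0.348, 0.0]
force: [-0.2, 0.8, -3.4]
width: 0.0193
grip_force: 69.5
```

Emit:
{"api": "apply_moves", "payload": {"deltas": [{"delta_pos":[0,0,-0.025],"angular":[0,0,0],"jaw":0.012},{"delta_pos":[0,0,-0.055],"angular":[0,0,0],"jaw":0.012},{"delta_pos":[0,0,-0.085],"angular":[0,0,0],"jaw":0.012},{"delta_pos":[0,0,-0.11],"angular":[0,0,0],"jaw":0.012},{"delta_pos":[0,0,-0.13],"angular":[0,0,0],"jaw":0.012}]}}

```text
t: 11.93
position: [0.4682, -0.3301, 0.1177]
ee_rot: [-3.12, 0.342, 0.004]
force: [-0.5, 0.2, -3.5]
width: 0.019
grip_force: 69.7
```

Emit:
{"api": "apply_moves", "payload": {"deltas": [{"delta_pos":[0,0,0],"angular":[0,0,0],"jaw":0.012},{"delta_pos":[0,0,0],"angular":[0,0,0],"jaw":0.012},{"delta_pos":[0,0,0],"angular":[0,0,0],"jaw":0.012},{"delta_pos":[0,0,0],"angular":[0,0,0],"jaw":0.012},{"delta_pos":[0,0,0],"angular":[0,0,0],"jaw":0.012}]}}

```text
t: 12.35
position: [0.4704, -0.3336, 0.1226]
ee_rot: [3.12, -0.343, 0.005]
force: [-0.3, 0.4, -3.7]
width: 0.0196
grip_force: 69.4
```

Run:
```python
from h import *
for i in range(4): d=viewer.get_image('wrist')
d=grab('wrist','w6.png'); s=telemetry.state(); M=R.from_rotvec(s['ee_rot']).as_matrix()
print(s['t'],s['position'],s['joint_vel'].round(3),s['force'],M[:,2].round(4),'yaw x',np.degrees(np.arctan2(M[1,0],M[0,0])))
```

```text
12.6 [ 0.46924874 -0.33288462  0.12089242] [-0.     0.006  0.007 -0.002  0.001 -0.001] [ 0.72309223  0.70507529 -3.62114738] [ 7.e-04 -6.e-04 -1.e+00] yaw x -12.57437392999315
```

View pics/w6.png

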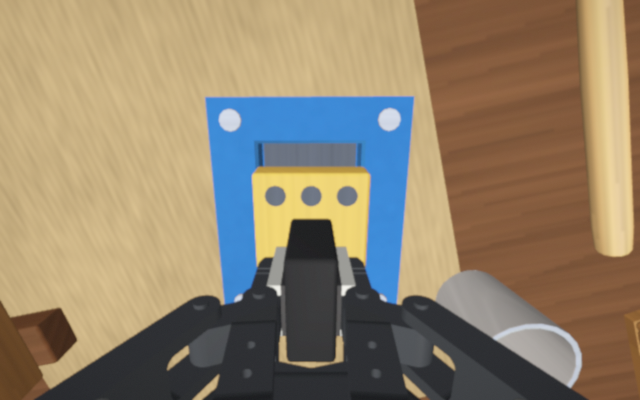

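The wrist view shows the die lined up over the pocket. The seat's far edge is at row 97 (columns 207–413), the pocket's far edge is near row 142, and the die spans columns 253–370. I'll measure the residual from this frame.

```bash
cat > res.py <<'E'
from die import *
d=grab('wrist'); s=telemetry.state(); M=R.from_rotvec(s['ee_rot']).as_matrix(); P=s['position']
H,S,V=cv2.split(cv2.cvtColor(d['color'],cv2.COLOR_RGB2HSV)); blue=(H>95)&(H<125)&(S>120)&(V>100)
def T(u,v,z): return ((onz(d,u,v,z)-P)@M)[:2]
L=[];Q=[];F=[]
for v in range(150,200,2):
    x=np.where(blue[v,150:480])[0]+150; L.append(T(x[0]-.5,v,.05)); Q.append(T(x[-1]+.5,v,.05))
for u in range(260,370,5):
    y=np.where(blue[40:200,u])[0]+40; F.append(T(u,y[0]-.5,.05))
L,Q,F=map(np.array,(L,Q,F)); f=lambda p,i:np.degrees(np.polyfit(p[:,i],p[:,1-i],1)[0])
print('yaw errs',f(L,0),f(Q,0),-f(F,1),'width',np.mean(L[:,1])-np.mean(Q[:,1]))
print('seat centre in tool: x',F[:,0].mean()-.08,'(die centre -.0025) y',(L[:,1].mean()+Q[:,1].mean())/2,'(die ~ 0)')
print(P,s['t'],s['joint_vel'].round(3))
E
python3 res.py
```

```text
yaw errs -0.08175937405117148 -0.14089169220522813 0.061196507361900736 width -0.12946641880676382
seat centre in tool: x -0.0024137154169984743 (die centre -.0025) y -0.00033395617347041495 (die ~ 0)
[ 0.4691491  -0.33281046  0.12066555] 12.65 [-0.     0.006  0.003  0.     0.     0.002]
```

Emit:
{"api": "apply_moves", "payload": {"deltas": [{"delta_pos":[0,0,-0.008],"angular":[0,0,0],"jaw":0.012},{"delta_pos":[0,0,-0.016],"angular":[0,0,0],"jaw":0.012},{"delta_pos":[0,0,-0.024],"angular":[0,0,0],"jaw":0.012},{"delta_pos":[0,0,-0.03],"angular":[0,0,0],"jaw":0.012},{"delta_pos":[0,0,-0.033],"angular":[0,0,0],"jaw":0.012}]}}

```text
t: 13.07
position: [0.468, -0.3317, 0.0851]
ee_rot: [-3.121, 0.344, 0.004]
force: [-0.6, 0.3, -3.1]
width: 0.0192
grip_force: 69.6
```

Emit:
{"api": "apply_moves", "payload": {"deltas": [{"delta_pos":[0,0,0],"angular":[0,0,0],"jaw":0.012},{"delta_pos":[0,0,0],"angular":[0,0,0],"jaw":0.012},{"delta_pos":[0,0,0],"angular":[0,0,0],"jaw":0.012},{"delta_pos":[0,0,0],"angular":[0,0,0],"jaw":0.012},{"delta_pos":[0,0,0],"angular":[0,0,0],"jaw":0.012}]}}

```text
t: 13.48
position: [0.4694, -0.333, 0.0879]
ee_rot: [3.122, -0.344, 0.001]
force: [0.3, 0.1, -2.9]
width: 0.0191
grip_force: 69.6
```

```bash
python3 - <<'E'
from h import *
for i in range(10): d=viewer.get_image('wrist')
E
python3 res.py; python3 res.py
```

```text
yaw errs -0.3321960438447264 -0.20344830656838672 -0.46118408056093235 width -0.1297962077120865
seat centre in tool: x -0.002328232201150554 (die centre -.0025) y -0.0001388754082269142 (die ~ 0)
[ 0.46902154 -0.33262122  0.08725588] 14.0333 [-0.    -0.001 -0.    -0.    -0.     0.   ]
yaw errs -0.3292260065755366 -0.20104175429875346 -0.45848950249512266 width -0.12978825569288813
seat centre in tool: x -0.002339524962004652 (die centre -.0025) y -0.00018404806760920212 (die ~ 0)
[ 0.46902103 -0.33266443  0.08727704] 14.0833 [-0.     0.001 -0.    -0.001 -0.001 -0.   ]
```

Emit:
{"api": "apply_moves", "payload": {"deltas": [{"delta_pos":[0,0,-0.001],"angular":[0,0,0],"jaw":0.012},{"delta_pos":[0,0,-0.0015],"angular":[0,0,0],"jaw":0.012},{"delta_pos":[0,0,-0.0015],"angular":[0,0,0],"jaw":0.012},{"delta_pos":[0,0,-0.0015],"angular":[0,0,0],"jaw":0.012},{"delta_pos":[0,0,-0.0015],"angular":[0,0,0],"jaw":0.012}]}}

```text
t: 14.5
position: [0.4691, -0.3326, 0.0857]
ee_rot: [-3.123, 0.344, 0.0]
force: [0.6, -0.5, -2.7]
width: 0.0193
grip_force: 69.6
```

```bash
python3 - <<'E'
from h import *
for i in range(8): d=viewer.get_image('wrist')
E
python3 res.py
python3 - <<'E'
from die import *
t=grab('top','t7.png'); cv2.imwrite('pics/c7.png',cv2.resize(t['color'][90:290,100:440,::-1],(790,465),interpolation=cv2.INTER_CUBIC))
s=telemetry.state(); M=R.from_rotvec(s['ee_rot']).as_matrix(); print(s['position'],s['grip_force'],s['force'],M[:,2].round(4))
E
```

```text
yaw errs -0.2807360729046258 0.12276566851127571 -0.46017379460102686 width -0.1298094881443989
seat centre in tool: x -0.00236915570200201 (die centre -.0025) y -0.0001741543894662051 (die ~ 0)
[ 0.46905567 -0.33266044  0.08579522] 14.95 [ 0.002 -0.001 -0.001 -0.     0.    -0.   ]
[ 0.4690502  -0.3326349   0.08578121] 69.57079410552979 [ 0.3769377  -0.56426799 -3.42467338] [ 0.  0. -1.]
```

View pics/c7.png

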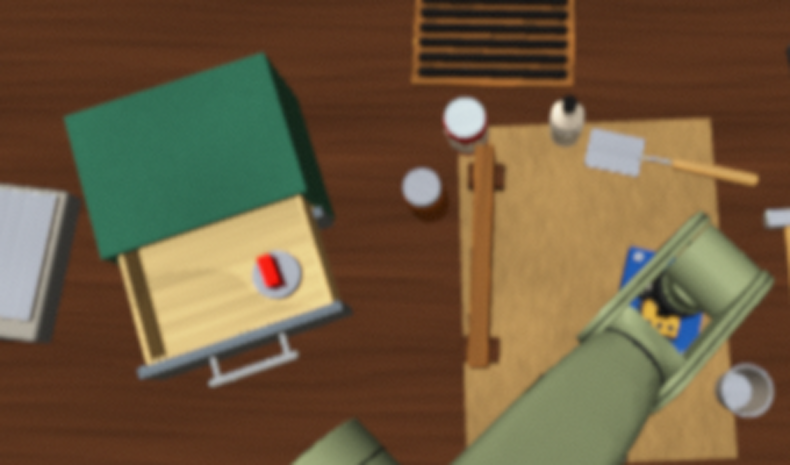

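The final top view shows the drawer fully out with the handle at (255,368), the round die still in it at (272,272), and the other things where they were. The die is held still and level over the seat at (660,310).

```bash
python3 -c "
from bench import job_done; print(job_done())"
```

```text
the job is handed in; nothing more can be done
None
```

The job is handed in: the upper drawer is out at its stop, and the oblong die is held level and still about 1 cm above the blue seat's pocket, centred to within about 0.5 mm and aligned to within about half a degree by the wrist camera.

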